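# Set the circulator dial, then preset the regulating valve two turns open and hold it

## Task

Set up the hydraulic test rig: first turn the pump's speed dial until its red pointer stands on the green mark. Then turn the red handwheel clockwise until the valve is closed against its stop, and open it again by exactly two full turns from there. Finish while still gripping the wheel's black handle so that the wheel stays exactly there for the lock nut to be tightened, with the dial still on its mark and the wrench, tape roll, spray can and screwdriver left where they lie.

Things in the scene. Friction and masses are not known exactly. Their poses are not given: they have to be found in the camera images.
- dial (a joint): Speed dial on top of the blue circulator's black terminal box: turn angle in rad, 0 to 4.71 between its end stops, grows clockwise seen from above. The white scale has seven ticks 45 degrees apart; the fifth, green and wider (6 x 14 mm), is the set mark: the pointer is on it at 3.14. Starts 0.5 to 1.4 rad short of it (counter-clockwise of it). Stays where it is left; turning it takes about 0.04 N m.
- dial_grip (a point): Middle of the dial's grip bar, on its upright turning axis. Grip bar: grey, 42 mm long, 12 mm wide, 26 mm tall (from 13 mm below this point to 13 mm above), on a flat disc 38 mm across and 4 mm thick, whose underside is 17 mm below this point, 2 mm over the flat box lid (92 x 92 mm). x axis = along the bar, to the end with the red pointer line; z up. The bar reaches 23 mm from the axis on the pointer end, 19 mm on the other.
- wheel (a joint): Handwheel of the brass regulating valve: angle in rad, 0 = closed, against a hard stop; grows counter-clockwise seen from above (opening), one turn = 6.283; the far stop is at 31.4. Starts 0.4 to 1.2 turns open. The spindle does not rise. It stays where it is left; turning it takes about 0.15 N m, 3 N at the handle.
- wheel_hub (a point): Centre of the wheel on its upright turning axis, on top of its hub. Red wheel of 125 mm outer diameter with three spokes; the rim's top is 1 mm below this point, the hub's nut rises 5 mm above it. x axis points from the axis towards the handle; z up.
- crank_handle: Black revolving handle that stands upright on the wheel's rim, 54 mm from the wheel's axis: a plain round bar, 22 mm diameter, 60 mm tall, free to spin about its own upright axis, so that a gripper can carry it round without turning itself. Origin at its centre, 34 mm above the hub-top point; z up, its x and y axes mean nothing. It is smooth: carried off its circle by a few mm under load it creeps sideways between the fingers. Free air all round it and above.
- pump: The blue circulator. Origin on the table under the crossing of its pipe with its axis; x points along its level motor, away from the robot, z up. The dial's axis stands 55 mm along x. It sits on the rig's board on one side, the valve on the other; the sides are swapped in some starts.
- valve: The brass regulating valve in the same pipe. Origin on the table under the wheel's axis, z up; with the valve closed the handle points along this body's -x, towards the robot.
- wrench: Bystander: steel open-end wrench 180 mm long, 8 mm thick, lying on the board on the robot's side of the pipe. Origin at its middle, underside.
- tape_roll: Bystander: blue roll of sealing tape, 56 mm across, 19 mm high, flat on the board behind the pipe. Origin at its underside.
- spray_can: Bystander: red spray can, 52 mm across, 170 mm tall, standing on the table on the robot's right. Origin at its underside.
- screwdriver: Bystander: screwdriver with red handle, 200 mm long, 26 mm thick, lying on the table on the robot's left. Origin at its middle, underside.

How it is judged:
By the outcome, as a careful person would: the job done as asked, in the order asked, and still so for the second after the job is handed in, while the arm keeps its last pose, push and grip.
It also fails if it takes over 69 s, if anything falls off the work surface, if the arm or the gripper's body presses on something with over 40 N, if the wrist force passes 120 N, or if a joint passes its speed limit or range.

## Robot

A 6-joint arm with a two-finger parallel gripper is mounted at the origin on the work surface. World frame = base frame: x ahead of the robot, y to its left, z up, the work surface at z = 0. Lengths are in m, angles in rad, forces in N, time in s.
With the tool pointing down it reaches from about 0.25 to 0.775 m from the base axis. Payload 4 kg.
Tool frame: the origin (TCP) lies midway between the tips of the shut fingers; the grasp point (between the pads) lies 19 mm behind it; z points along the fingers, x is the direction in which the jaws open and shut, and the axes are right-handed (so a half turn about z gives the same grasp; the last joint's range is limited). The gripper opens to 94 mm and grips with 3 to 60 N. Pads are 16 mm wide; open, the fingers measure 119 mm over their backs; the gripper's body (75 mm by 177 mm) begins 78 mm behind the grasp point.
Start: joints at [-1.257, 0.087, 1.371, -0, 1.684, -0.103], TCP at [0.223, -0.503, 0.206] pointing down, gripper open.
Joint ranges: [-3.1, 3.1], [-0.76, 2.03], [0.27, 2.55], [-1.08, 4.22], [0.17, 2.65], [-2.57, 2.57]. Speed limits (rad/s): [2.79, 2.79, 3.14, 3.14, 3.14, 3.14].

## Interface

Orientations are given as [roll, pitch, yaw] about the fixed x, y, z axes, in that order (R = Rz(yaw) Ry(pitch) Rx(roll)).
In Python, from bench import * gives the robot as it stands.
- The arm moves only by the tool send_rows, never from a script. Its argument "rows" is one flat list of numbers, 7 for each row, row after row: the shift along the world's x, y, z in mm, then the turn, a rotation vector about the world's x, y, z in degrees, then the opening, from 0 (shut) to 1 (fully open). A call has exactly 8 rows; each row shifts and turns the commanded pose from where the row before left it; what a row does not reach is not made up. A row lasts 1/8 s, in which the tool goes at most 62.5 mm and 10.7 degrees, less where a joint would pass 70% of its speed; a pose out of reach is approached as far as the arm can. A call is refused whole if a number of a shift passes 62.5 or a number of a turn 10.7, either way. A call with a gripper value outside its range is refused whole. The fingers move at their own pace and stop on an object; the grip force is fixed at half the most. Time passes only in rows, so rows that do not move let the fingers close, or fill a call up. It gives the time, the measured TCP pose, the force and the opening at its end, in the units of the state.
- get_obs(): the state, without advancing time (a new reading comes with each control period).
- snapshot(name): name is "scene" or "top" or "wrist"; returns a dict with "color" (420x560x3 uint8, red, green, blue), "intrinsics" (3x3 intrinsics, pixels), "rvec" (rotation vector, rad) and "tvec" (3), from world to camera coordinates, as OpenCV has them; the wrist camera has in their place "T_tool_cam" (4x4, takes a point from camera to tool coordinates, whose origin is the TCP and whose axes are the tool frame's). Camera axes: x right, y down, z forward; pixel columns grow to the right and rows downward; lengths in m; the calibration is good to about 2 mm. A picture is of the moment at which its call begins: read the wrist's pose just before it. There is no depth.
- close_job(): hands the job in, once; it reports no verdict.
The state is a dict: "time": time; "joint_positions": joint angles; "qvel": joint speeds; "joint_torque": joint torques, N m; "tool_pos": TCP position; "ee_rot": TCP orientation; "wrist_force": force on the tool from outside, world axes, zero at the start; "wrist_torque": the same for the moment, N m; "width": finger opening in m.
Only numpy, scipy, OpenCV 4.12 (cv2) and the standard library are available. Lean on these libraries where they do the work, as an engineer would, in place of code of your own. Each camera call takes 0.05 s, during which the arm holds its last target.

## Working session

There is one attempt and no reset: what is moved stays moved. The work goes in short steps, Python scripts to look and compute and a tool call to move; the robot and the scene stay as the last step left them, time stands still between calls to the robot, and variables do not carry over. Pictures are saved under pics/ and viewed, and the job is handed in when it is done.

Besides the shell and the picture viewer there is one more tool, called after "Emit:" by a JSON object that holds its "fn" and its "kwargs", one argument or row to a line. send_rows: Moves the arm, as the interface text tells. Its arguments: {"type":"object","properties":{"rows":{"type":"array","items":{"type":"number"}}},"required":["rows"]}

```bash
ls; mkdir -p pics; python3 - <<'E'
from bench import *
import cv2
o=get_obs();print(o)
for n in("scene","top","wrist"):
    s=snapshot(n);cv2.imwrite(f"pics/{n}0.png",s["color"][:,:,::-1]);print(n,{k:v for k,v in s.items() if k!="color"})
E
```

```text
pics
{'time': 0.0, 'joint_positions': array([-1.25710817e+00,  8.79255292e-02,  1.37223696e+00,  1.36951341e-05,
        1.68357622e+00, -1.03135106e-01]), 'qvel': array([ 1.02410261e-03, -3.13618057e-04, -5.54332009e-04,  4.92649531e-05,
        7.68406078e-04, -5.29502870e-04]), 'joint_torque': array([-1.04257986e-03, -3.40181994e+01, -3.02428615e+01,  7.17528211e-02,
        3.27805371e-02, -1.74672628e-04]), 'tool_pos': array([ 0.22248712, -0.5024013 ,  0.20432905]), 'ee_rot': array([-3.14135817e+00,  2.13325185e-03, -1.15397129e+00]), 'wrist_force': array([-0.50549397, -0.55796214,  0.71830013]), 'wrist_torque': array([-0.02136837,  0.01060455, -0.00821253]), 'width': 0.09417088196511811}
scene {'intrinsics': array([[460.93879422,   0.        , 279.73768786],
       [  0.        , 460.93879422, 213.67432578],
       [  0.        ,   0.        ,   1.        ]]), 'rvec': array([ 1.51330229,  2.29149045, -0.67254481]), 'tvec': array([ 0.21814113, -0.37841097,  1.84437691])}
top {'intrinsics': array([[433.42688913,   0.        , 277.13387372],
       [  0.        , 433.42688913, 206.06083587],
       [  0.        ,   0.        ,   1.        ]]), 'rvec': array([ 1.96053768, -2.26558546,  0.22518489]), 'tvec': array([0.08569819, 0.61581326, 1.31636222])}
wrist {'intrinsics': array([[377.61337019,   0.        , 275.358743  ],
       [  0.        , 377.61337019, 204.08618396],
       [  0.        ,   0.        ,   1.        ]]), 'T_tool_cam': array([[ 9.99999851e-01, -5.22586634e-04,  1.60852303e-04,
         7.20435322e-04],
       [ 4.68021549e-04,  9.70185645e-01,  2.42362530e-01,
        -7.02252484e-02],
       [-2.82712014e-04, -2.42362418e-01,  9.70185744e-01,
        -1.78548036e-01],
       [ 0.00000000e+00,  0.00000000e+00,  0.00000000e+00,
         1.00000000e+00]])}
```

View pics/scene0.png

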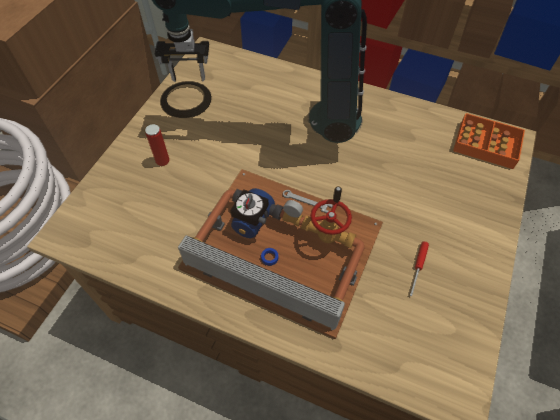

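View pics/top0.png

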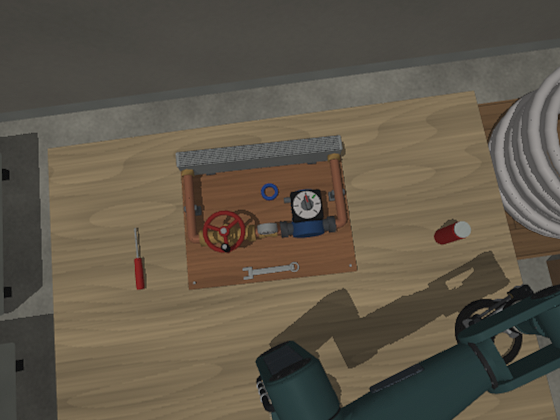

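View pics/wrist0.png

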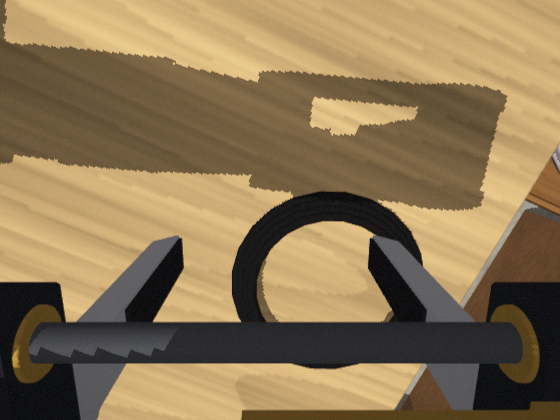

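The scene view shows the dial at about (250,204), the wheel at (331,217) and the handle top at (338,188). In the top view the dial is at (307,204) and the wheel at (224,231). I'll enlarge both.

```bash
python3 - <<'E'
import cv2,numpy as np
a=cv2.imread("pics/scene0.png")[170:250,220:360];b=cv2.imread("pics/top0.png")[180:270,190:350]
cv2.imwrite("pics/sc.png",cv2.resize(a,None,fx=5.7,fy=5.7,interpolation=2));cv2.imwrite("pics/tc.png",cv2.resize(b,None,fx=5,fy=5,interpolation=2))
E
```

```text
(no output)
```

View pics/sc.png

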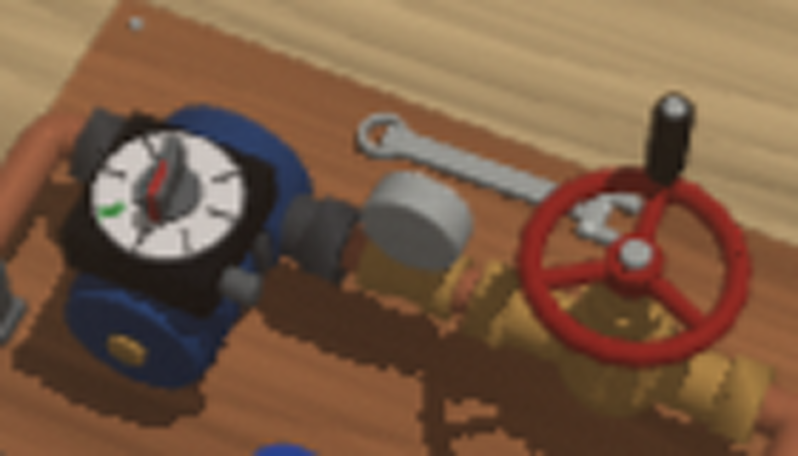

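View pics/tc.png

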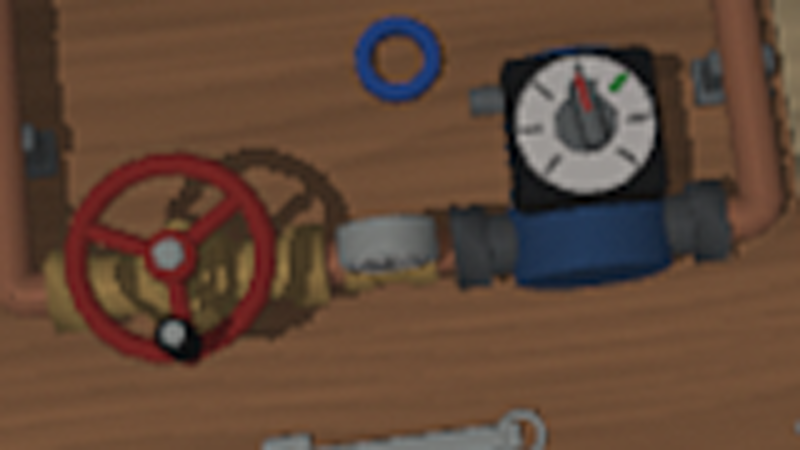

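```bash
cat > h.py <<'E'
from bench import *
import cv2,numpy as np
def cam(n):
    s=snapshot(n) if isinstance(n,str) else n
    R,_=cv2.Rodrigues(s["rvec"]);return s["intrinsics"],R,np.array(s["tvec"])
def tri(a,b,ca,cb):
    P=[K@np.c_[R,t] for K,R,t in(ca,cb)]
    X=cv2.triangulatePoints(P[0],P[1],np.array(a,float).reshape(2,1),np.array(b,float).reshape(2,1))
    X=(X[:3]/X[3]).ravel()
    for (K,R,t),p in zip((ca,cb),(a,b)):
        q=K@(R@X+t);print("   res",q[:2]/q[2]-p)
    return X
def onplane(c,p,z):
    K,R,t=c;d=R.T@np.linalg.inv(K)@np.array([p[0],p[1],1.]);o=-R.T@t
    return o+d*(z-o[2])/d[2]
def wristcam(s):
    from scipy.spatial.transform import Rotation as Ro
    o=get_obs();T=np.eye(4);T[:3,:3]=Ro.from_euler('xyz',o["ee_rot"]).as_matrix();T[:3,3]=o["tool_pos"]
    M=np.linalg.inv(T@s["T_tool_cam"]);return s["intrinsics"],M[:3,:3],M[:3,3]
E
python3 - <<'E'
from h import *
S=cam("scene");T=cam("top")
def c(x,y,f,ox,oy):return ((x+.5)/f-.5+ox,(y+.5)/f-.5+oy)
s=lambda x,y:c(x,y,5.7,220,170); t=lambda x,y:c(x,y,5,190,180)
for n,a,b in (("dialscale",s(168,194),t(586,122)),("nut",s(635,252),t(168,252)),("handletop",s(675,103),t(173,332)),
  ("rim",s(635,267),t(170,258))):
    print(n,tri(a,b,S,T))
D=tri(s(168,194),t(586,122),S,T);z=D[2]
C=onplane(T,t(586,122),z)
for n,p in(("green",t(619,82)),("ticks",t(578,68)),("t",t(542,90)),("t",t(530,129)),("t",t(552,165)),("t",t(627,157)),("t",t(640,118)),):
    v=onplane(T,p,z)-C;print(n,v,np.degrees(np.arctan2(v[1],v[0])))
a=onplane(T,t(588,107),z+.024);b=onplane(T,t(579,72),z+.024);v=b-a;print("pointer",a,b,np.degrees(np.arctan2(v[1],v[0])))
a=onplane(S,s(152,218),z+.024);b=onplane(S,s(163,162),z+.024);v=a-b;print("pointerS",a,b,np.degrees(np.arctan2(v[1],v[0])))
E
```

```text
res [-0.29896561 -0.05090235]
   res [-0.32240256  0.16019061]
dialscale [ 0.59590537 -0.08834854  0.15575214]
   res [-0.20536711 -0.01430088]
   res [-0.22253364  0.09670361]
nut [0.54966197 0.16289467 0.18447755]
   res [-0.29552895 -0.01894067]
   res [-0.33419781  0.14357491]
handletop [0.49551751 0.15887606 0.24679768]
   res [-0.23873257 -0.01663422]
   res [-0.25813011  0.11204907]
rim [0.54856648 0.16397166 0.16888459]
   res [-0.29896561 -0.05090235]
   res [-0.32240256  0.16019061]
green [ 0.02120541 -0.02324655  0.        ] -47.62905216464591
ticks [ 0.03318561 -0.0004377   0.        ] -0.7556592725607749
t [0.02299391 0.02284736 0.        ] 44.816839299016635
t [0.00059729 0.03350253 0.        ] 88.97862225379963
t [-0.02274637  0.02393619  0.        ] 133.5399975976124
t [-0.0243771  -0.02065916  0.        ] -139.71931741444507
t [-0.00222324 -0.03206904  0.        ] -93.96578434058291
pointer [ 0.60011534 -0.08967259  0.17975214] [ 0.62155679 -0.08775339  0.17975214] 5.11484314419214
pointerS [ 0.62718917 -0.08060514  0.17975214] [ 0.59209332 -0.09066315  0.17975214] 15.991617679192874
```

Emit:
{"fn": "send_rows", "kwargs": {
  "rows": [20, 22, 20, 0, 0, 0, 1, 40, 44, 20, 0, 0, 0, 1, 40, 44, 20, 0, 0, -5, 1, 40, 44, 15, 0, 0, -5, 1, 40, 44, 10, 0, 0, -4, 1, 40, 44, 0, 0, 0, 0, 1, 40, 44, 0, 0, 0, 0, 1, 40, 44, 0, 0, 0, 0, 1]
}}

```text
time: 1.25
tool_pos: [0.5234, -0.1716, 0.2904]
ee_rot: [-3.141, -0.0, -1.398]
wrist_force: [0.6, -0.6, 0.5]
width: 0.0941
```

Emit:
{"fn": "send_rows", "kwargs": {
  "rows": [40, 44, 0, 0, 0, 0, 1, 30, 36, 0, 0, 0, 0, 1, 4, 4, 0, 0, 0, 0, 1, 0, 0, 0, 0, 0, 0, 1, 0, 0, 0, 0, 0, 0, 1, 0, 0, 0, 0, 0, 0, 1, 0, 0, 0, 0, 0, 0, 1, 0, 0, 0, 0, 0, 0, 1]
}}

```text
time: 2.25
tool_pos: [0.5961, -0.0897, 0.2906]
ee_rot: [-3.141, -0.0, -1.399]
wrist_force: [0.7, -0.3, 1.3]
width: 0.0943
```

```bash
python3 - <<'E'
from h import *
o=get_obs();print(o["tool_pos"],np.degrees(o["ee_rot"]),o["wrist_force"],o["width"],np.abs(o["qvel"]).max())
s=snapshot("wrist");np.save("w1.npy",np.array([s,wristcam(s)],dtype=object),allow_pickle=True)
cv2.imwrite("pics/w1.png",s["color"][:,:,::-1])
E
```

```text
[ 0.59613753 -0.08966759  0.29055739] [-1.79986107e+02 -1.15146767e-02 -8.01573923e+01] [ 0.73642416 -0.28028555  1.2720422 ] 0.09425584680470957 0.004521752983894926
```

View pics/w1.png

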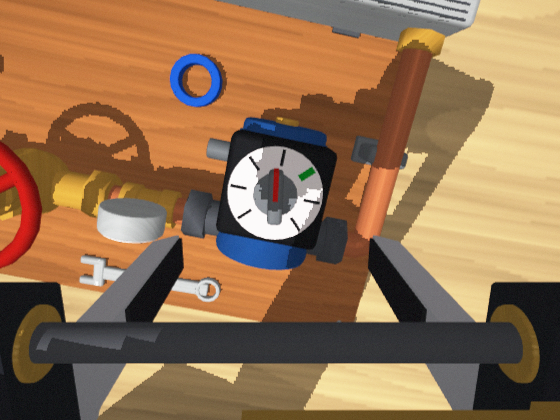

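The wrist view is good, with the dial at about (275,193), the red pointer pointing up and the green mark at (306,174). I'll enlarge it.

```bash
python3 - <<'E'
import cv2
a=cv2.imread("pics/w1.png")[130:250,200:350]
cv2.imwrite("pics/w1c.png",cv2.resize(a,None,fx=5,fy=5,interpolation=2))
E
```

```text
(no output)
```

View pics/w1c.png

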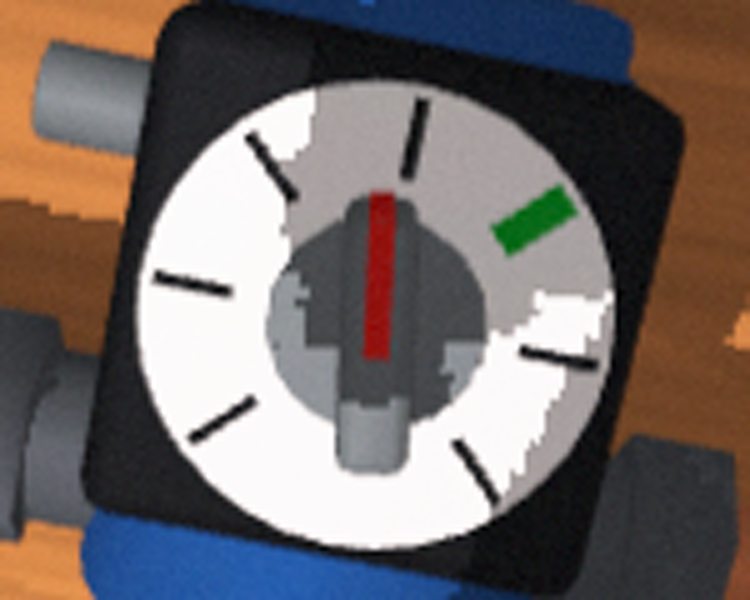

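```bash
python3 - <<'E'
from h import *
s,c=np.load("w1.npy",allow_pickle=True)
g=lambda x,y:((x+.5)/5-.5+200,(y+.5)/5-.5+130)
for z in(.152,.155,.158):
    C=onplane(c,g(375,315),z);r=[onplane(c,g(*p),z) for p in((222,420),(193,284),(272,167),(415,139),(535,221),(558,358),(476,472))]
    C2=(r[0]+r[4]+r[1]+r[5]+r[2]+r[6])/6
    an=[np.degrees(np.arctan2(*(q-C2)[[1,0]])) for q in r];print(z,C,C2,np.round(an,1),"R",np.round([np.linalg.norm(q-C2)*1e3 for q in r],1))
    e=an[4]
    a=onplane(c,g(377,360),z+.032);b=onplane(c,g(382,192),z+.032);d=onplane(c,g(374,472),z+.032)
    v=b-a;w=b-d;print("ptr",a,b,d,np.linalg.norm(w),np.degrees(np.arctan2(v[1],v[0])),np.degrees(np.arctan2(w[1],w[0])))
E
```

```text
0.152 [ 0.59761503 -0.08939368  0.152     ] [ 0.59646695 -0.08981818  0.152     ] [ 132.9   87.9   43.2   -1.9  -47.1  -91.7 -137.2] R [32.1 32.  32.  32.1 32.1 32.  32.1]
ptr [ 0.59748995 -0.08978799  0.184     ] [ 0.62350796 -0.08606011  0.184     ] [ 0.57950304 -0.09241824  0.184     ] 0.04446187793585719 8.15387900543825 8.22158156078712
0.155 [ 0.59825896 -0.08928789  0.155     ] [ 0.59712174 -0.08970836  0.155     ] [ 132.9   87.9   43.2   -1.9  -47.1  -91.7 -137.2] R [31.8 31.7 31.7 31.8 31.8 31.7 31.8]
ptr [ 0.59820748 -0.08966616  0.187     ] [ 0.62395166 -0.08597752  0.187     ] [ 0.58040987 -0.09226873  0.187     ] 0.04399393622711212 8.15387900543827 8.221581560787111
0.158 [ 0.59890288 -0.08918209  0.158     ] [ 0.59777653 -0.08959855  0.158     ] [ 132.9   87.9   43.2   -1.9  -47.1  -91.7 -137.2] R [31.5 31.4 31.4 31.5 31.5 31.4 31.5]
ptr [ 0.59892501 -0.08954434  0.19      ] [ 0.62439536 -0.08589494  0.19      ] [ 0.5813167  -0.09211923  0.19      ] 0.04352599451836704 8.15387900543829 8.221581560787124
```

Emit:
{"fn": "send_rows", "kwargs": {
  "rows": [2, 0, -20, 0, 0, -1.6, 0.6, 0, 0, -30, 0, 0, 0, 0.5, 0, 0, -30, 0, 0, 0, 0.5, 0, 0, -25, 0, 0, 0, 0.5, 0, 0, -11, 0, 0, 0, 0.5, 0, 0, -5, 0, 0, 0, 0.5, 0, 0, 0, 0, 0, 0, 0.5, 0, 0, 0, 0, 0, 0, 0.5]
}}

```text
time: 3.3
tool_pos: [0.599, -0.0894, 0.1707]
ee_rot: [-3.139, -0.001, -1.426]
wrist_force: [-0.3, -0.1, 0.4]
width: 0.0471
```

```bash
python3 - <<'E'
from h import *
o=get_obs();print(o["tool_pos"],np.degrees(o["ee_rot"]),o["wrist_force"],o["width"])
s=snapshot("wrist")
cv2.imwrite("pics/w2.png",s["color"][:,:,::-1])
E
```

```text
[ 0.59899882 -0.0894181   0.17071633] [-1.79877439e+02 -5.50620774e-02 -8.17185582e+01] [-0.30183174 -0.10864021  0.4030248 ] 0.04709752467614687
```

View pics/w2.png

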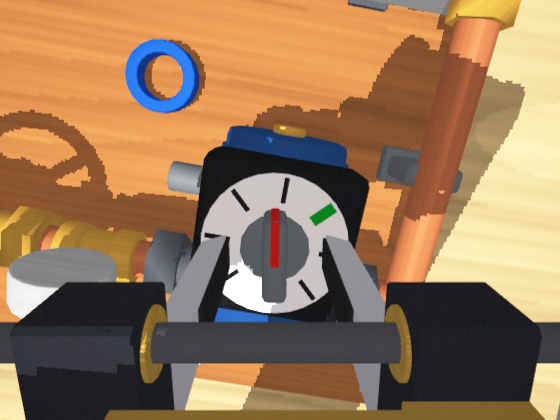

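Emit:
{"fn": "send_rows", "kwargs": {
  "rows": [1, 0, -2, 0, 0, 0, 0.3, 0.5, 0, 0, 0, 0, 0, 0, 0, 0, 0, 0, 0, 0, 0, 0, 0, 0, 0, 0, 0, 0, 0, 0, 0, 0, 0, 0, 0, 0, 0, 0, 0, 0, 0, 0, 0, 0, 0, 0, 0, 0, 0, 0, 0, 0, 0, 0, 0, 0]
}}

```text
time: 4.35
tool_pos: [0.5998, -0.0887, 0.1674]
ee_rot: [3.142, 0.001, -1.426]
wrist_force: [0.1, 2.8, 1.2]
width: 0.0114
```

```bash
python3 - <<'E'
from h import *
o=get_obs();print(o["tool_pos"],np.degrees(o["ee_rot"]),o["wrist_force"],o["wrist_torque"],o["width"])
E
```

```text
[ 0.59978545 -0.08874177  0.1673745 ] [ 1.79997973e+02  4.89790412e-02 -8.16956670e+01] [0.13929176 2.81236027 1.22783703] [0.6820036  0.08624034 0.02970435] 0.011432625701311292
```

Emit:
{"fn": "send_rows", "kwargs": {
  "rows": [0, 0, 0, 0, 0, -4, 0, 0, 0, 0, 0, 0, -8, 0, 0, 0, 0, 0, 0, -8, 0, 0, 0, 0, 0, 0, -8, 0, 0, 0, 0, 0, 0, -8, 0, 0, 0, 0, 0, 0, -8, 0, 0, 0, 0, 0, 0, -8, 0, 0, 0, 0, 0, 0, -3, 0]
}}

```text
time: 5.35
tool_pos: [0.5986, -0.0919, 0.1673]
ee_rot: [-3.14, -0.005, -2.39]
wrist_force: [-3.0, -4.5, 1.6]
width: 0.0115
```

Emit:
{"fn": "send_rows", "kwargs": {
  "rows": [0, 0, 0, 0, 0, 0, 0, 0, 0, 0, 0, 0, 0, 0, 0, 0, 0, 0, 0, 0, 0, 0, 0, 0, 0, 0, 0, 0, 0, 0, 0, 0, 0, 0, 0, 0, 0, 0, 0, 0, 0, 0, 0, 0, 0, 0, 0, 0, 0, 0, 0, 0, 0, 0, 0, 0]
}}

```text
time: 6.35
tool_pos: [0.5987, -0.0919, 0.1673]
ee_rot: [-3.14, -0.005, -2.388]
wrist_force: [-4.4, -3.2, 1.6]
width: 0.0116
```

```bash
python3 - <<'E'
from h import *
o=get_obs();print(o["tool_pos"],np.degrees(o["ee_rot"]),o["wrist_force"],o["wrist_torque"],o["width"],o["joint_positions"])
s=snapshot("wrist")
cv2.imwrite("pics/w3.png",cv2.resize(s["color"][130:330,150:400,::-1],None,fx=3,fy=3,interpolation=2))
E
```

```text
[ 0.59865733 -0.09186952  0.16731744] [-179.91771213   -0.29444414 -136.7954626 ] [-4.43176571 -3.15331098  1.61024776] [-0.64716516  0.69188031 -0.0614499 ] 0.011636637984422254 [-0.2428964   0.22251013  1.29231632 -0.00510397  1.62834907  2.14434158]
```

View pics/w3.png

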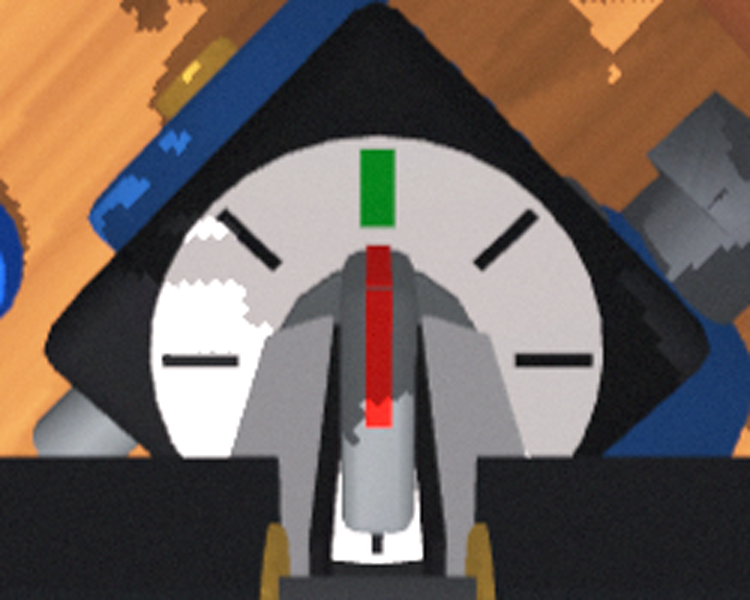

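Emit:
{"fn": "send_rows", "kwargs": {
  "rows": [-1, -1.5, 0, 0, 0, 0, 0, 0, 0, 0, 0, 0, 0, 0, 0, 0, 0, 0, 0, 0, 0.15, 0, 0, 0, 0, 0, 0, 0.4, 0, 0, 0, 0, 0, 0, 0.5, 0, 0, 0, 0, 0, 0, 0.5, 0, 0, 15, 0, 0, 0, 0.5, 0, 0, 25, 0, 0, 0, 0.5]
}}

```text
time: 7.4
tool_pos: [0.5985, -0.0905, 0.2076]
ee_rot: [3.14, -0.001, -2.386]
wrist_force: [-0.2, 0.4, 0.3]
width: 0.047
```

Emit:
{"fn": "send_rows", "kwargs": {
  "rows": [0, 0, 35, 0, 0, 0, 0.7, 0, 0, 35, 0, 0, 0, 1, 0, 0, 10, 0, 0, 0, 1, 0, 0, 0, 0, 0, 0, 1, 0, 0, 0, 0, 0, 0, 1, 0, 0, 0, 0, 0, 0, 1, 0, 0, 0, 0, 0, 0, 1, 0, 0, 0, 0, 0, 0, 1]
}}

```text
time: 8.4
tool_pos: [0.5987, -0.0908, 0.2869]
ee_rot: [3.141, -0.001, -2.386]
wrist_force: [-0.6, 0.5, 0.2]
width: 0.0941
```

```bash
python3 - <<'E'
from h import *
o=get_obs();print(o["tool_pos"],np.degrees(o["ee_rot"]),o["wrist_force"],o["joint_positions"])
s=snapshot("wrist");np.save("w4.npy",np.array([s,wristcam(s)],dtype=object),allow_pickle=True)
cv2.imwrite("pics/w4.png",s["color"][:,:,::-1])
cv2.imwrite("pics/w4c.png",cv2.resize(s["color"][130:250,200:350,::-1],None,fx=5,fy=5,interpolation=2))
E
```

```text
[ 0.59873846 -0.09075579  0.28690166] [ 1.79961275e+02 -2.87541420e-02 -1.36720849e+02] [-0.58866393  0.51522793  0.17830318] [-2.44001396e-01  2.14281122e-01  1.06694530e+00 -5.90540755e-05
  1.86120615e+00  2.14221086e+00]
```

View pics/w4c.png

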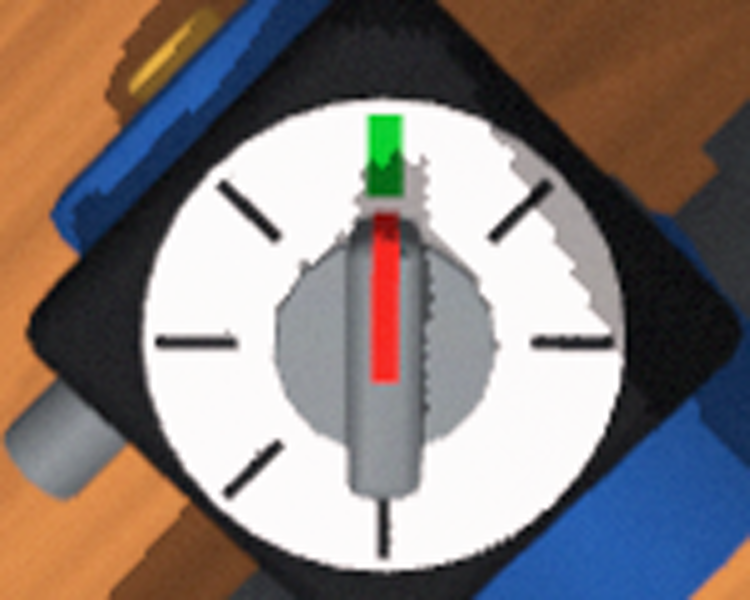

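View pics/w4.png

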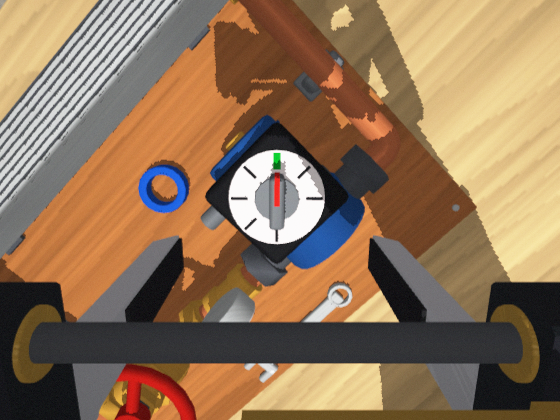

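Emit:
{"fn": "send_rows", "kwargs": {
  "rows": [-10, 20, 5, 0, 0, 5, 1, -20, 40, 5, 0, 0, 8, 1, -20, 45, 0, 0, 0, 8, 1, -20, 45, 0, 0, 0, 8, 1, -20, 45, 0, 0, 0, 8, 1, -10, 35, 0, 0, 0, 8, 1, -3, 18, 0, 0, 0, 1.7, 1, 0, 0, 0, 0, 0, 0, 1]
}}

```text
time: 9.45
tool_pos: [0.4959, 0.1577, 0.2973]
ee_rot: [-3.141, -0.001, -1.571]
wrist_force: [0.2, -0.1, 0.5]
width: 0.0938
```

Emit:
{"fn": "send_rows", "kwargs": {
  "rows": [0, 0, 0, 0, 0, 0, 1, 0, 0, 0, 0, 0, 0, 1, 0, 0, 0, 0, 0, 0, 1, 0, 0, 0, 0, 0, 0, 1, 0, 0, 0, 0, 0, 0, 1, 0, 0, 0, 0, 0, 0, 1, 0, 0, 0, 0, 0, 0, 1, 0, 0, 0, 0, 0, 0, 1]
}}

```text
time: 10.45
tool_pos: [0.4958, 0.1573, 0.2974]
ee_rot: [-3.142, -0.0, -1.571]
wrist_force: [0.9, 0.5, 0.2]
width: 0.0936
```

```bash
python3 - <<'E'
from h import *
o=get_obs();print(o["tool_pos"],np.degrees(o["ee_rot"]),o["wrist_force"],o["joint_positions"])
s=snapshot("wrist");np.save("w5.npy",np.array([s,wristcam(s)],dtype=object),allow_pickle=True)
cv2.imwrite("pics/w5.png",s["color"][:,:,::-1])
E
```

```text
[0.49584154 0.15728773 0.29736437] [-1.79997345e+02 -5.03794323e-03 -9.00124316e+01] [0.904604   0.54104563 0.20724308] [ 1.98215962e-01  2.08858731e-02  1.25976563e+00 -9.94976505e-05
  1.86091305e+00  1.76920079e+00]
```

View pics/w5.png

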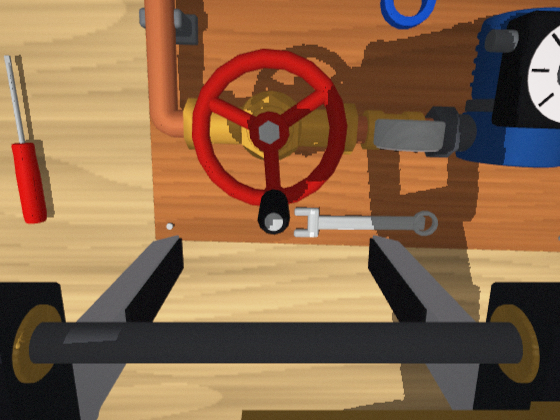

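```bash
python3 - <<'E'
from h import *
s,c=np.load("w5.npy",allow_pickle=True)
cv2.imwrite("pics/w5c.png",cv2.resize(s["color"][110:245,190:350,::-1],None,fx=4.4,fy=4.4,interpolation=2))
for z in(.180,.184,.188): print("nut",onplane(c,(268.5,130.5),z))
for z in(.24,.244,.248): print("handle",onplane(c,(273.5,222),z))
# rim red mask fit
hsv=cv2.cvtColor(s["color"],cv2.COLOR_RGB2HSV);m=(((hsv[...,0]<6)|(hsv[...,0]>174))&(hsv[...,1]>190)&(hsv[...,2]>60)).astype(np.uint8);m[:, :188]=0;m[:,352:]=0
cn=max(cv2.findContours(m,0,1)[0],key=cv2.contourArea);print(cv2.fitEllipse(cv2.convexHull(cn)))
E
```

```text
nut [0.55086844 0.16189603 0.18      ]
nut [0.55107786 0.16182408 0.184     ]
nut [0.55128729 0.16175214 0.188     ]
handle [0.49540364 0.15785705 0.24      ]
handle [0.4966068 0.1578353 0.244    ]
handle [0.49780995 0.15781354 0.248     ]
((268.74359130859375, 127.28079223632812), (154.55661010742188, 157.5555877685547), 173.3431396484375)
```

View pics/w5c.png

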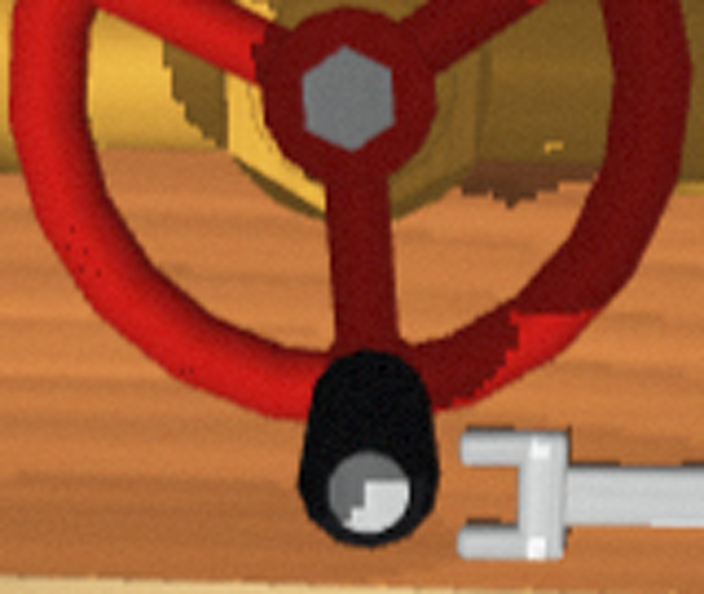

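Emit:
{"fn": "send_rows", "kwargs": {
  "rows": [0.7, 0.6, -20, 0, 0, 0, 1, 0, 0, -30, 0, 0, 0, 0.8, 0, 0, -30, 0, 0, 0, 0.6, 0, 0, -15, 0, 0, 0, 0.5, 0, 0, -4.5, 0, 0, 0, 0.3, 0, 0, 0, 0, 0, 0, 0, 0, 0, 0, 0, 0, 0, 0, 0, 0, 0, 0, 0, 0, 0]
}}

```text
time: 11.5
tool_pos: [0.4971, 0.1579, 0.1989]
ee_rot: [-3.14, 0.0, -1.571]
wrist_force: [0.4, -0.1, 0.1]
width: 0.0275
```

```bash
python3 - <<'E'
from h import *
o=get_obs();print(o["tool_pos"],np.degrees(o["ee_rot"]),o["wrist_force"],o["wrist_torque"],o["width"])
p=np.radians(184.2-15*np.arange(0,26));P=54*np.c_[np.cos(p),np.sin(p)];Q=np.round(P,1);D=np.diff(Q,axis=0)
for i,d in enumerate(D):print(i,184.2-15*(i+1),np.round(d,1))
E
```

```text
[0.49707778 0.15794012 0.198917  ] [-1.79891280e+02  1.69651504e-02 -9.00189956e+01] [ 0.40343974 -0.10743193  0.095229  ] [0.0291504  0.0146959  0.02169547] 0.02752185210680772
0 169.2 [ 0.9 14.1]
1 154.2 [ 4.4 13.4]
2 139.2 [ 7.7 11.8]
3 124.19999999999999 [10.5  9.4]
4 109.19999999999999 [12.6  6.3]
5 94.19999999999999 [13.8  2.9]
6 79.19999999999999 [14.1 -0.9]
7 64.19999999999999 [13.4 -4.4]
8 49.19999999999999 [11.8 -7.7]
9 34.19999999999999 [  9.4 -10.5]
10 19.19999999999999 [  6.3 -12.6]
11 4.199999999999989 [  2.9 -13.8]
12 -10.800000000000011 [ -0.9 -14.1]
13 -25.80000000000001 [ -4.4 -13.4]
14 -40.80000000000001 [ -7.7 -11.8]
15 -55.80000000000001 [-10.5  -9.4]
16 -70.80000000000001 [-12.6  -6.3]
17 -85.80000000000001 [-13.8  -2.9]
18 -100.80000000000001 [-14.1   0.9]
19 -115.80000000000001 [-13.4   4.4]
20 -130.8 [-11.8   7.7]
21 -145.8 [-9.4 10.5]
22 -160.8 [-6.3 12.6]
23 -175.8 [-2.9 13.8]
24 -190.8 [ 0.9 14.1]
```

Emit:
{"fn": "send_rows", "kwargs": {
  "rows": [0, 0, 0, 0, 0, 0, 0, 0, 0, 0, 0, 0, 0, 0, 0, 0, 0, 0, 0, 0, 0, 0, 0, 0, 0, 0, 0, 0, 0.9, 14.1, 0, 0, 0, 0, 0, 4.4, 13.4, 0, 0, 0, 0, 0, 7.7, 11.8, 0, 0, 0, 0, 0, 10.5, 9.4, 0, 0, 0, 0, 0]
}}

```text
time: 12.5
tool_pos: [0.5195, 0.2065, 0.1986]
ee_rot: [3.14, -0.002, -1.571]
wrist_force: [-2.7, -2.9, 6.8]
width: 0.0219
```

```bash
python3 - <<'E'
from h import *
o=get_obs();print(o["tool_pos"],np.degrees(o["ee_rot"]),o["wrist_force"],o["wrist_torque"],o["width"])
E
```

```text
[0.51946137 0.20647877 0.19858658] [ 1.79930223e+02 -9.82112022e-02 -9.00207014e+01] [-2.66604879 -2.90998     6.78484219] [-0.55927722  0.33764103 -0.01145747] 0.02188475911826458
```

Emit:
{"fn": "send_rows", "kwargs": {
  "rows": [12.6, 6.3, 0, 0, 0, 0, 0, 13.8, 2.9, 0, 0, 0, 0, 0, 14.1, -0.9, 0, 0, 0, 0, 0, 13.4, -4.4, 0, 0, 0, 0, 0, 11.8, -7.7, 0, 0, 0, 0, 0, 9.4, -10.5, 0, 0, 0, 0, 0, 6.3, -12.6, 0, 0, 0, 0, 0, 2.9, -13.8, 0, 0, 0, 0, 0]
}}

```text
time: 13.5
tool_pos: [0.6046, 0.1674, 0.1986]
ee_rot: [-3.141, 0.003, -1.57]
wrist_force: [-2.0, 3.2, 6.3]
width: 0.0213
```

```bash
cat > st.py <<'E'
from h import *
o=get_obs();C=np.array([.5508,.1618]);v=o["tool_pos"][:2]-C
a=np.arctan2(v[1],v[0]);F=o["wrist_force"];r=np.array([np.cos(a),np.sin(a)]);t=np.array([-r[1],r[0]])
print(o["tool_pos"],"R",np.linalg.norm(v)*1e3,"phi",np.degrees(a)%360,"F",F,"Frad",F[:2]@r,"Ftan(ccw+)",F[:2]@t,o["wrist_torque"],o["width"],np.degrees(o["ee_rot"]))
E
python3 st.py
```

```text
[0.604584   0.16735673 0.19863738] R 54.07028778525274 phi 5.898628127691692 F [-2.00251959  3.2099564   6.26317971] Frad -1.6620336953673778 Ftan(ccw+) 3.398756947248195 [5.28424726e-01 4.83746141e-01 4.37711189e-04] 0.021328817778700455 [-1.79958523e+02  1.49387422e-01 -8.99341147e+01]
```

Emit:
{"fn": "send_rows", "kwargs": {
  "rows": [-0.9, -14.1, 0, 0, 0, 0, 0, -4.4, -13.4, 0, 0, 0, 0, 0, -7.7, -11.8, 0, 0, 0, 0, 0, -10.5, -9.4, 0, 0, 0, 0, 0, -12.6, -6.3, 0, 0, 0, 0, 0, -13.8, -2.9, 0, 0, 0, 0, 0, -14.1, 0.9, 0, 0, 0, 0, 0, -13.4, 4.4, 0, 0, 0, 0, 0]
}}

```text
time: 14.5
tool_pos: [0.5276, 0.1135, 0.1986]
ee_rot: [-3.137, 0.001, -1.571]
wrist_force: [6.3, 5.3, 4.7]
width: 0.0219
```

```bash
python3 st.py
```

```text
[0.52757265 0.11353685 0.19860443] R 53.56156500231477 phi 244.30013240570526 F [6.32882858 5.2827423  4.70046213] Frad -7.504703821133641 Ftan(ccw+) 3.4118701623695675 [ 0.88262387 -1.0500624   0.00862111] 0.021852421986804673 [-1.79765385e+02  3.91135289e-02 -9.00355690e+01]
```

Emit:
{"fn": "send_rows", "kwargs": {
  "rows": [-11.8, 7.9, 0, 0, 0, 0, 0, -9.4, 10.7, 0, 0, 0, 0, 0, -6.3, 12.8, 0, 0, 0, 0, 0, -1.9, 6.8, 0, 0, 0, 0, 0, -1.0, 7.0, 0, 0, 0, 0, 0, 0, 0, 0, 0, 0, 0, 0, 0, 0, 0, 0, 0, 0, 0, 0, 0, 0, 0, 0, 0, 0]
}}

```text
time: 15.5
tool_pos: [0.4969, 0.1579, 0.1986]
ee_rot: [-3.14, -0.001, -1.571]
wrist_force: [3.4, 0.5, 7.0]
width: 0.0215
```

```bash
sed -i 's/.5508,.1618/.5508,.1624/' st.py; python3 st.py
```

```text
[0.4968761  0.15794802 0.19859981] R 54.10736867636622 phi 184.71965558502495 F [3.36609138 0.51925943 6.98006486] Frad -3.3974025788923683 Ftan(ccw+) -0.24053537061428998 [ 0.17379225 -0.5344279   0.01574249] 0.02152391571229339 [-1.79892165e+02 -7.75046606e-02 -9.00399658e+01]
```

Emit:
{"fn": "send_rows", "kwargs": {
  "rows": [0, 1, 0, 0, 0, 0, 0, 0, 1, 0, 0, 0, 0, 0, 0, 1, 0, 0, 0, 0, 0, 0, 1, 0, 0, 0, 0, 0, 0, 0, 0, 0, 0, 0, 0, 0, 0, 0, 0, 0, 0, 0, 0, 0, 0, 0, 0, 0, 0, 0, 0, 0, 0, 0, 0, 0]
}}

```text
time: 16.5
tool_pos: [0.4967, 0.1609, 0.1986]
ee_rot: [-3.14, -0.003, -1.572]
wrist_force: [2.4, -2.4, 7.8]
width: 0.0217
```

```bash
python3 st.py
```

```text
[0.49671795 0.16085016 0.1985762 ] R 54.10425183755645 phi 181.64148728500774 F [ 2.37377061 -2.4492741   7.79051674] Frad -2.302635967623698 Ftan(ccw+) 2.516266707418584 [-0.27779994 -0.35386714  0.00557505] 0.021670853454324644 [-179.92539923   -0.19879858  -90.08909908]
```

Emit:
{"fn": "send_rows", "kwargs": {
  "rows": [0, 1, 0, 0, 0, 0, 0, 0, 1, 0, 0, 0, 0, 0, 0, 1, 0, 0, 0, 0, 0, 0, 1, 0, 0, 0, 0, 0, 0, 0, 0, 0, 0, 0, 0, 0, 0, 0, 0, 0, 0, 0, 0, 0, 0, 0, 0, 0, 0, 0, 0, 0, 0, 0, 0, 0]
}}

```text
time: 17.5
tool_pos: [0.4967, 0.1642, 0.1986]
ee_rot: [-3.14, -0.005, -1.573]
wrist_force: [3.2, -3.2, 7.5]
width: 0.0216
```

```bash
python3 st.py
```

```text
[0.49669281 0.16418469 0.19855786] R 54.13661951009732 phi 178.11081911428698 F [ 3.2061811  -3.19285558  7.46848934] Frad -3.3096955264598398 Ftan(ccw+) 3.0854237195577987 [-0.51455007 -0.3969869   0.04852181] 0.02157283771259606 [-179.9355176    -0.27283417  -90.12005673]
```

Emit:
{"fn": "send_rows", "kwargs": {
  "rows": [0, 1, 0, 0, 0, 0, 0, 0, 1, 0, 0, 0, 0, 0, 0, 1, 0, 0, 0, 0, 0, 0, 0, 0, 0, 0, 0, 0, 0, 0, 0, 0, 0, 0, 0, 0, 0, 0, 0, 0, 0, 0, 0, 0, 0, 0, 0, 0, 0, 0, 0, 0, 0, 0, 0, 0]
}}

```text
time: 18.5
tool_pos: [0.4967, 0.1642, 0.1985]
ee_rot: [-3.141, -0.011, -1.575]
wrist_force: [1.5, -10.9, 8.3]
width: 0.0216
```

```bash
python3 st.py
```

```text
[0.49671469 0.16422756 0.19854916] R 54.116179929306654 phi 178.0646934915839 F [  1.54697365 -10.8969909    8.32445137] Frad -1.9140940484373707 Ftan(ccw+) 10.8385322872533 [-1.64418607e+00 -3.06710785e-01  5.85021151e-04] 0.02157697162390974 [-179.95850156   -0.6053919   -90.24977911]
```

Emit:
{"fn": "send_rows", "kwargs": {
  "rows": [0, -10.6, 0, 0, 0, 0, 0, 2.9, -13.8, 0, 0, 0, 0, 0, 6.3, -12.6, 0, 0, 0, 0, 0, 9.4, -10.5, 0, 0, 0, 0, 0, 11.8, -7.7, 0, 0, 0, 0, 0, 13.4, -4.4, 0, 0, 0, 0, 0, 14.1, -0.9, 0, 0, 0, 0, 0, 13.8, 2.9, 0, 0, 0, 0, 0]
}}

```text
time: 19.5
tool_pos: [0.5665, 0.1107, 0.1986]
ee_rot: [3.138, -0.003, -1.572]
wrist_force: [-4.0, 0.4, 9.9]
width: 0.0212
```

```bash
python3 st.py
```

```text
[0.56652985 0.11073847 0.19858081] R 54.003167912152946 phi 286.934391364573 F [-3.95654149  0.40445699  9.86163264] Frad -1.539366703797044 Ftan(ccw+) -3.667172778870395 [ 0.10106629  0.57436206 -0.02286946] 0.02117639694668563 [ 1.79772189e+02 -1.45273713e-01 -9.00696878e+01]
```

Emit:
{"fn": "send_rows", "kwargs": {
  "rows": [12.6, 6.3, 0, 0, 0, 0, 0, 10.5, 9.4, 0, 0, 0, 0, 0, 7.7, 11.8, 0, 0, 0, 0, 0, 4.4, 13.4, 0, 0, 0, 0, 0, 0.9, 14.1, 0, 0, 0, 0, 0, -2.9, 13.8, 0, 0, 0, 0, 0, -6.3, 12.6, 0, 0, 0, 0, 0, -9.4, 10.5, 0, 0, 0, 0, 0]
}}

```text
time: 20.5
tool_pos: [0.5865, 0.2029, 0.1986]
ee_rot: [-3.139, -0.002, -1.572]
wrist_force: [2.3, -1.4, 5.3]
width: 0.0215
```

```bash
python3 st.py
```

```text
[0.58653815 0.20288453 0.19861916] R 54.00196231011054 phi 48.563204577754775 F [ 2.30287685 -1.3672218   5.34687131] Frad 0.49904147371840923 Ftan(ccw+) -2.6312534690688105 [-0.24417153 -0.45773701 -0.05375387] 0.0215400001998529 [-1.79830798e+02 -1.38084500e-01 -9.00877307e+01]
```

Tracking is clean, with R at 54.0. I'll carry on round, so rows 16 to 23 next and then the second turn.

Emit:
{"fn": "send_rows", "kwargs": {
  "rows": [-11.8, 7.7, 0, 0, 0, 0, 0, -13.4, 4.4, 0, 0, 0, 0, 0, -14.1, 0.9, 0, 0, 0, 0, 0, -13.8, -2.9, 0, 0, 0, 0, 0, -12.6, -6.3, 0, 0, 0, 0, 0, -10.5, -9.4, 0, 0, 0, 0, 0, -7.7, -11.8, 0, 0, 0, 0, 0, -4.4, -13.4, 0, 0, 0, 0, 0]
}}

```text
time: 21.5
tool_pos: [0.4977, 0.173, 0.1986]
ee_rot: [-3.139, 0.001, -1.571]
wrist_force: [5.9, 2.8, 4.3]
width: 0.0217
```

```bash
python3 st.py
```

```text
[0.49772683 0.17301455 0.19861243] R 54.12420924571503 phi 168.69014963849273 F [5.89657801 2.82890116 4.31357506] Frad -5.227282919546664 Ftan(ccw+) -3.930372405949936 [ 0.46725215 -0.97815543  0.03577205] 0.021736889164733153 [-1.79838952e+02  2.96752341e-02 -8.99855647e+01]
```

Emit:
{"fn": "send_rows", "kwargs": {
  "rows": [-0.9, -14.1, 0, 0, 0, 0, 0, 2.9, -13.8, 0, 0, 0, 0, 0, 6.3, -12.6, 0, 0, 0, 0, 0, 9.4, -10.5, 0, 0, 0, 0, 0, 11.8, -7.7, 0, 0, 0, 0, 0, 13.4, -4.4, 0, 0, 0, 0, 0, 14.1, -0.9, 0, 0, 0, 0, 0, 13.8, 2.9, 0, 0, 0, 0, 0]
}}

```text
time: 22.5
tool_pos: [0.5665, 0.1107, 0.1986]
ee_rot: [3.137, -0.002, -1.572]
wrist_force: [-3.4, 0.8, 9.2]
width: 0.0215
```

```bash
python3 st.py
```

```text
[0.5665274  0.11074691 0.19856064] R 53.99437735966326 phi 286.9345147081018 F [-3.37789536  0.79309332  9.22509218] Frad -1.7426118006942497 Ftan(ccw+) -3.0004130029427105 [0.18604115 0.63815236 0.03585417] 0.02151199884010952 [ 1.79758160e+02 -1.27917421e-01 -9.00688767e+01]
```

Emit:
{"fn": "send_rows", "kwargs": {
  "rows": [12.6, 6.3, 0, 0, 0, 0, 0, 10.5, 9.4, 0, 0, 0, 0, 0, 7.7, 11.8, 0, 0, 0, 0, 0, 4.4, 13.4, 0, 0, 0, 0, 0, 0.9, 14.1, 0, 0, 0, 0, 0, -2.9, 13.8, 0, 0, 0, 0, 0, -6.3, 12.6, 0, 0, 0, 0, 0, -9.4, 10.5, 0, 0, 0, 0, 0]
}}

```text
time: 23.5
tool_pos: [0.5866, 0.2028, 0.1986]
ee_rot: [-3.139, -0.002, -1.572]
wrist_force: [2.6, -2.2, 7.9]
width: 0.0215
```

```bash
python3 st.py
```

```text
[0.5866401  0.20279933 0.19862014] R 54.00572832601021 phi 48.422302597552495 F [ 2.63495936 -2.16557516  7.90663862] Frad 0.1286789545492737 Ftan(ccw+) -3.4082500448416413 [-0.27800309 -0.50211189  0.03507726] 0.021496504546101025 [-1.79830027e+02 -1.31397324e-01 -9.00899355e+01]
```

Emit:
{"fn": "send_rows", "kwargs": {
  "rows": [-11.8, 7.7, 0, 0, 0, 0, 0, -13.4, 4.4, 0, 0, 0, 0, 0, -14.1, 0.9, 0, 0, 0, 0, 0, -13.8, -2.9, 0, 0, 0, 0, 0, -12.6, -6.3, 0, 0, 0, 0, 0, -10.5, -9.4, 0, 0, 0, 0, 0, -7.2, -11.8, 0, 0, 0, 0, 0, -3.2, -9.0, 0, 0, 0, 0, 0]
}}

```text
time: 24.5
tool_pos: [0.4988, 0.1773, 0.1986]
ee_rot: [-3.141, 0.001, -1.571]
wrist_force: [1.7, 2.7, 6.9]
width: 0.0215
```

Emit:
{"fn": "send_rows", "kwargs": {
  "rows": [0, -3, 0, 0, 0, 0, 0, 0, -3, 0, 0, 0, 0, 0, 0, 0, 0, 0, 0, 0, 0, 0, 0, 0, 0, 0, 0, 0, 0, 0, 0, 0, 0, 0, 0, 0, 0, 0, 0, 0, 0, 0, 0, 0, 0, 0, 0, 0, 0, 0, 0, 0, 0, 0, 0, 0]
}}

```text
time: 25.5
tool_pos: [0.4975, 0.1715, 0.1986]
ee_rot: [3.139, -0.0, -1.571]
wrist_force: [-2.1, 1.0, 8.4]
width: 0.0215
```

```bash
python3 st.py
```

```text
[0.49747998 0.17148823 0.19855248] R 54.08900581211587 phi 170.32707485365526 F [-2.08274533  0.95216302  8.42330517] Frad 2.2131207231370915 Ftan(ccw+) -0.588675791239391 [ 0.36998484  0.3227234  -0.02602343] 0.02147772532038256 [ 1.79839655e+02 -4.64940551e-03 -8.99868322e+01]
```

Emit:
{"fn": "send_rows", "kwargs": {
  "rows": [-0.5, -3, 0, 0, 0, 0, 0, -0.5, -3, 0, 0, 0, 0, 0, 0, 0, 0, 0, 0, 0, 0, 0, 0, 0, 0, 0, 0, 0, 0, 0, 0, 0, 0, 0, 0, 0, 0, 0, 0, 0, 0, 0, 0, 0, 0, 0, 0, 0, 0, 0, 0, 0, 0, 0, 0, 0]
}}

```text
time: 26.5
tool_pos: [0.4968, 0.1655, 0.1986]
ee_rot: [3.14, -0.0, -1.571]
wrist_force: [-0.9, 3.0, 7.9]
width: 0.0218
```

```bash
python3 st.py; python3 - <<'E'
from h import *
from scipy.spatial.transform import Rotation as Ro
o=get_obs()
for p,e in(([.49669,.16418],[-179.9355,-.2728,-90.12]),([.49671,.16423],[-179.9585,-.6054,-90.25]),(o["tool_pos"][:2],np.degrees(o["ee_rot"]))):
    z=Ro.from_euler('xyz',e,degrees=True).as_matrix()[:,2];print(np.array(p)-.019*z[:2])
E
```

```text
[0.49680224 0.16548518 0.19856927] R 54.08582947456817 phi 176.7299432593297 F [-0.86770928  2.98183267  7.90800575] Frad 1.0363869680455648 Ftan(ccw+) -2.927481428403025 [ 0.39266951  0.24443157 -0.02505802] 0.02176883727123596 [ 1.79880921e+02 -2.07570944e-03 -8.99898354e+01]
[0.4966688  0.16427051]
[0.49669711 0.16443081]
[0.49684172 0.16548587]
```

Emit:
{"fn": "send_rows", "kwargs": {
  "rows": [0, -0.6, 0, 0, 0, 0, 0, 0, -0.6, 0, 0, 0, 0, 0, 0, 0, 0, 0, 0, 0, 0, 0, 0, 0, 0, 0, 0, 0, 0, 0, 0, 0, 0, 0, 0, 0, 0, 0, 0, 0, 0, 0, 0, 0, 0, 0, 0, 0, 0, 0, 0, 0, 0, 0, 0, 0]
}}

```text
time: 27.5
tool_pos: [0.4968, 0.1646, 0.1986]
ee_rot: [3.139, 0.001, -1.57]
wrist_force: [-1.5, 2.5, 8.3]
width: 0.0214
```

```bash
python3 st.py
```

```text
[0.49676485 0.16460338 0.1985663 ] R 54.08005340155583 phi 177.6649573610428 F [-1.52695817  2.46705616  8.2909502 ] Frad 1.6262053022500202 Ftan(ccw+) -2.4027949614726443 [ 0.4878324   0.21359833 -0.03823214] 0.021412365421302336 [ 1.79878782e+02  3.30858211e-02 -8.99742621e+01]
```

Emit:
{"fn": "send_rows", "kwargs": {
  "rows": [0, -0.3, 0, 0, 0, 0, 0, 0, 0, 0, 0, 0, 0, 0, 0, 0, 0, 0, 0, 0, 0, 0, 0.8, 0, 0, 0, 0, 0, 0, 0, 0, 0, 0, 0, 0, 0, 0, 0, 0, 0, 0, 0, 0, 0, 0, 0, 0, 0, 0, 0, 0, 0, 0, 0, 0, 0]
}}

```text
time: 28.5
tool_pos: [0.4967, 0.1643, 0.1986]
ee_rot: [3.139, -0.001, -1.571]
wrist_force: [-1.0, 0.5, 8.4]
width: 0.0219
```

```bash
python3 st.py; python3 - <<'E'
from h import *
for n in("top","scene","wrist"):
    s=snapshot(n);cv2.imwrite(f"pics/{n}9.png",s["color"][:,:,::-1])
E
```

```text
[0.49674899 0.16434593 0.19855942] R 54.08602522662542 phi 177.93814418153633 F [-0.98756579  0.45669432  8.37299147] Frad 1.003357538883318 Ftan(ccw+) -0.420867597389048 [0.23992606 0.21121565 0.06451961] 0.021878047744132344 [ 1.79869165e+02 -5.20800656e-02 -9.00123786e+01]
```

View pics/wrist9.png

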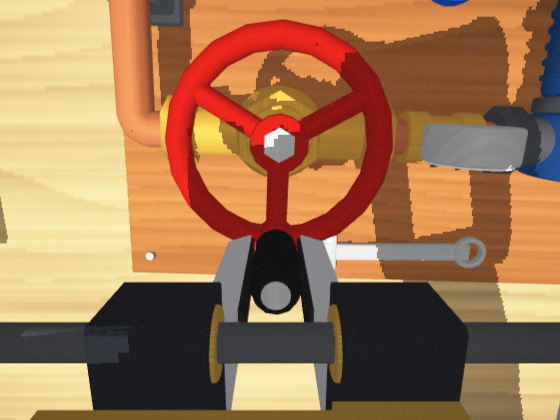

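View pics/scene9.png

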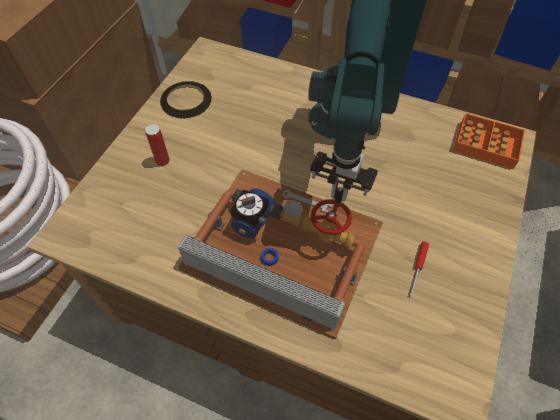

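View pics/top9.png

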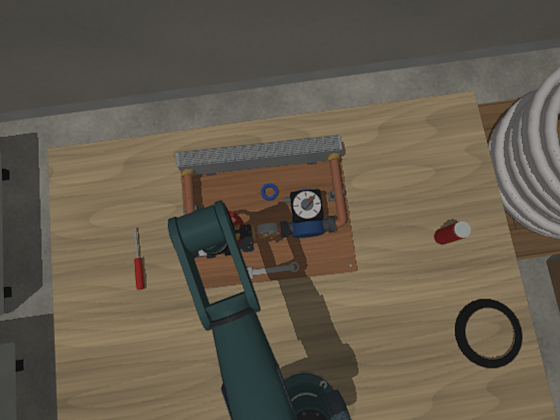

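The wrist view shows the handle gripped at (276,270) and the wheel back in its closed-stop direction. In the top and scene views the wrench, tape roll, spray can and screwdriver are where they started, and the dial pointer, at (307,203) in the top view, points to the green mark. The sideways force on the handle is about 1 N, so I'm handing in.

```bash
python3 -c "
from bench import *
print(close_job())"
```

```text
the job is handed in; nothing more can be done
None
```

The job is handed in at about 28.7 s of the 69 s allowed; no verdict is reported.

- **Dial:** I turned it 55° clockwise first. The wrist close-up after release shows the red pointer centred on the green mark, and it still points there in the final top view.
- **Wheel:** I cranked it clockwise to the hard stop, which showed as the force rising from 3 N to 11 N with no movement, at a handle direction of 178.1°. I then opened it two full counter-clockwise turns. It ended at 177.9°, within about 0.2° of the stop direction.
- **Hold:** The gripper is still closed on the black handle at 22 mm, with about 1 N sideways. There is also a vertical reading of about 8 N, well under the limits.
- **Bystanders:** The final scene and top views show no visible movement of the wrench, tape roll, spray can or screwdriver.

None of the checks failed. The only disagreement was a 2–3 mm scatter in the dial-axis and wheel-centre estimates from the pictures, which I corrected using the measured forces and radius.

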